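Stroke the screw cells shut

TASK

The phone's next screws come from the amber-lidded cell, so leave that lid standing open, but shut the five blue lids of the screw strip before anything gets mixed up or spilled. Do it with the fingertips alone, pinching nothing: start at the end away from the amber lid, tip the lids over and stroke lightly along the row, lid after lid up to the last blue one, until all five lie fully shut. Do not lift or shove the strip, and leave the tweezers, the tape and the pot where they are.

Things in the scene. Friction and masses are not known exactly. Their poses are not given: they have to be found in the camera images.
- screw_strip: white plastic strip of six screw cells linked in a row, 228 mm long (y), 36 mm wide (x), 22 mm high over the shut lids, about 0.5 kg, loose on the desk on a grippy rubber pad (light stroking leaves it where it is). Origin: centre of its underside; y along the row towards lid 1, z up. Cell centres at y = +95 mm (lid 1), +57, +19, -19, -57 (lid 5) and -95 mm (amber).
- cell_1 (a point): middle of the top of lid 1 when shut, first cell of the row (+y end), fixed to the strip. A shut lid lies flat, its top 22 mm above the desk, level with its neighbours
- cell_3 (a point): middle of the top of lid 3 when shut, fixed to the strip
- cell_5 (a point): middle of the top of lid 5 when shut, the last blue one, next to the amber one, fixed to the strip
- cell_6 (a point): middle of the top of the amber lid if it were shut, last cell of the row (-y end), fixed to the strip
- lid_1 (a joint): blue lid 1 of 5, counted from the strip's +y end: angle in rad, 0 shut, 1.57 upright, 1.9 at most; a stiff hinge, it stays at any angle. Each lid: plate 36 x 33 x 2 mm, flat but for a bevel at the hinge, hinged at its +y edge, 16.5 mm from its cell's centre and 20 mm above the desk; open, its tip stands up to 55 mm above the desk. Pushing the open lid towards the strip's -y tips it shut
- lid_2 (a joint): blue lid 2 of 5, counted from the strip's +y end: angle in rad, 0 shut, 1.57 upright, 1.9 at most; a stiff hinge, it stays at any angle; built as lid 1
- lid_3 (a joint): blue lid 3 of 5, counted from the strip's +y end: angle in rad, 0 shut, 1.57 upright, 1.9 at most; a stiff hinge, it stays at any angle; built as lid 1
- lid_4 (a joint): blue lid 4 of 5, counted from the strip's +y end: angle in rad, 0 shut, 1.57 upright, 1.9 at most; a stiff hinge, it stays at any angle; built as lid 1
- lid_5 (a joint): blue lid 5 of 5, counted from the strip's +y end: angle in rad, 0 shut, 1.57 upright, 1.9 at most; a stiff hinge, it stays at any angle; built as lid 1
- lid_amber (a joint): amber lid at the -y end: angle in rad, 0 shut, 1.57 upright; it starts between 1.05 and 1.45, so it leans away from lid 5
- tweezers: steel tweezers lying flat, 121x12x9 mm, length along y; origin at the centre of the underside
- tape_roll: small amber tape roll lying flat, 45 mm across, 12 mm high; origin at the centre of the underside
- alcohol_pot: white round alcohol dispenser, 63 mm across, 83 mm high; origin at the centre of the underside

How it is judged:
By the outcome, as a careful person would: the job done as asked, in the order asked, and still so for the second after the job is handed in, with the robot touching nothing.
It also fails if it takes over 64 s, if anything falls off the work surface, if the arm or the gripper's body presses on something with over 40 N, if the wrist force passes 120 N, or if a joint passes its speed limit or range.

ROBOT

A 6-joint arm with a two-finger parallel gripper is mounted at the origin on a cart in front of the work surface, level with it; the furniture and walls round the work are solid. World frame = base frame: x ahead of the robot, y to its left, z up, the work surface at z = 0. Lengths are in mm, angles in rad, forces in N, time in s.
With the tool pointing down it reaches from about 275 to 825 mm from the base axis. Payload 4.9 kg.
Tool frame: the origin (TCP) lies at the very end of the fingers, on their centre line; the grasp point (between the pads) lies 19 mm behind it; z points along the fingers, y is the line along which they close (so a half turn about z gives the same grasp; the last joint's range is limited). The gripper opens to 85 mm and grips with 20 to 120 N. Pads are 22 mm wide; open, the fingers measure 114 mm over their backs; the gripper's body (76 mm by 85 mm) begins 54 mm behind the grasp point. The pads swing forward as they close: fully open they stand 13 mm farther back than shut.
Start: joints at [1.178, 0.326, -0.193, 1.052, 0, 1.437], TCP at [140.75, 531.703, 231.281] pointing down, gripper open.
Joint ranges: [-2.65, 2.65], [-0.97, 1.79], [-1.3, 1.35], [-1.93, 2.1], [-1.47, 1.37], [-3.14, 3.14]. Speed limits (rad/s): [2.57, 2.57, 3.14, 3.14, 3.14, 3.14].

INTERFACE

Orientations are given as [roll, pitch, yaw] about the fixed x, y, z axes, in that order (R = Rz(yaw) Ry(pitch) Rx(roll)).
In Python, from bench import bot, solve_ik, imaging gives the robot as it stands. Calls block until the motion is done:
- bot.move_ptp(position, orientation): joint-space move of the TCP to a pose.
- bot.movel(position, rot=None, max_speed=150, threshold=None): straight line of the TCP; rot=None keeps the orientation; max_speed is the mean speed in mm/s. With threshold (N) it stops when the force on the tool has changed by that much, and returns True; else False.
- bot.move_j(angles): joint-space move.
- bot.grip(opening, effort=None): opening from 0.0 (shut) to 1.0 (fully open); effort is the grip in N (None keeps the last); returns when the fingers have stopped.
- bot.dwell(seconds).
- solve_ik(position, orientation): joint angles nearest the present ones, or None.
- bot.get_state(): the state.
- imaging.capture(name): name is "scene" or "top" or "wrist"; returns the picture (400x640x3 uint8, blue, green, red); there is no depth.
- imaging.camera_model(name): a dict with "K" (3x3 intrinsics, pixels), "k1" (the pictures are not rectified: a ray, as slopes to the right and down, at radius r is drawn at 1 + k1 r^2 times it, then the intrinsics apply), "position" and "rotation" of the camera in the world. Camera axes: x right, y up, looking along -z (the intrinsics and any distortion apply to the point x, -y, -z); pixel columns grow to the right and rows downward; lengths in mm; the calibration is good to about 2 mm. A picture is of the moment at which its call begins: read the wrist's pose just before it. camera_model takes no time and is no camera call; for the wrist camera it gives the pose at the moment of the call.
A pose or a line that the arm cannot do raises bot.IKError and nothing moves.
- bot.sign_off(): hands the job in; it is judged then, once.
The state is a dict: "t": time; "qpos": joint angles; "joint_velocities": joint speeds; "effort": joint torques, N m; "tcp_pos": TCP position; "orientation": TCP orientation; "contact_force": force on the tool from outside, world axes, zero at the start; "wrist_torque": the same for the moment, N m; "opening": opening from 0.0 (shut) to 1.0 (fully open); "gripper_force": force on a finger pad.
Only numpy, scipy, OpenCV 4.12 (cv2) and the standard library are available. Lean on these libraries where they do the work, as an engineer would, in place of code of your own. Each camera call takes 0.05 s, during which the arm holds its last target. There are 200 camera calls.

## Working session

There is one attempt and no reset: what is moved stays moved. The work goes in short steps, each a Python script; the robot and the scene stay as the last script left them, time stands still between calls to the robot, and variables do not carry over. Pictures are saved under pics/ and viewed, at most 10 in all, crops included, and the job is handed in when it is done.

```bash
ls; mkdir -p pics; python3 - <<'E'
from bench import bot, imaging
import cv2
for n in("scene","top"):
    cv2.imwrite(f"pics/{n}0.png",imaging.capture(n)); m=imaging.camera_model(n); print(n,m)
print(bot.get_state())
E
```

```text
pics
scene {'K': array([[457.84353149,   0.        , 316.37227436],
       [  0.        , 457.84353149, 198.78130857],
       [  0.        ,   0.        ,   1.        ]]), 'k1': -0.1019509468040499, 'position': array([ 129.23256303, -606.94309807,  479.64433338]), 'rotation': array([ 1.04244251,  0.00483236, -0.66328659])}
top {'K': array([[389.0287619 ,   0.        , 322.83266127],
       [  0.        , 389.0287619 , 201.71989143],
       [  0.        ,   0.        ,   1.        ]]), 'k1': -0.07400301484539056, 'position': array([532.56062921,   1.05718049, 893.52629494]), 'rotation': array([ 0.07048828, -0.01672128, -1.59017322])}
{'t': 0.1, 'qpos': array([ 1.17777735e+00,  3.26916210e-01, -1.93474376e-01,  1.05198499e+00,
       -7.36334026e-06,  1.43659107e+00]), 'joint_velocities': array([ 0.00079915, -0.00089502,  0.00268609, -0.00134363, -0.00064653,
       -0.00207218]), 'effort': array([ 1.36306433e-03, -4.44238758e+01,  2.63038123e+01,  7.90425867e-03,
       -5.89311026e-05,  8.28615214e-06]), 'tcp_pos': array([140.55935851, 531.20533462, 230.55844476]), 'orientation': array([-3.14002662e+00, -2.04011015e-04,  2.88277878e+00]), 'contact_force': array([ 0.50225352, -0.32681013,  0.06277309]), 'wrist_torque': array([ 0.01057609, -0.02699234,  0.0181608 ]), 'gripper_force': 0.0, 'opening': 0.9998551084231697}
```

View pics/top0.png

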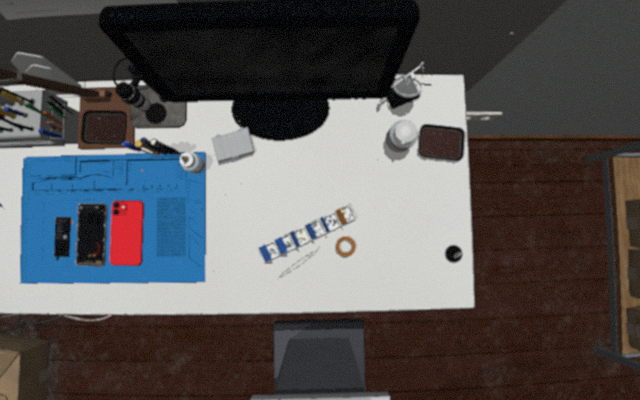

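View pics/scene0.png

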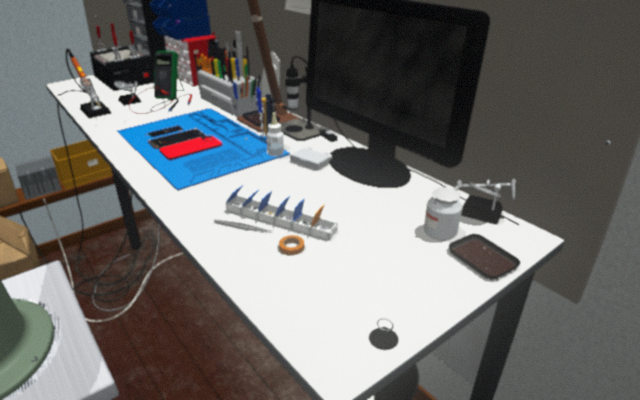

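Top view: the strip runs from lid 1 at about px (266,253) to the amber lid at (347,214). The tape is at (346,247) and the tweezers at about (299,262). The scene view shows all six lids upright. Next I get a rough position and take a closer wrist view.

```bash
cat > h.py <<'E'
import numpy as np, cv2
from scipy.spatial.transform import Rotation as Ro
from bench import bot, imaging, solve_ik
def rot(r): return Ro.from_euler('xyz',r)
def ray(m,px):
    k=np.array([[m['k1'],0,0,0]]).ravel()
    p=cv2.undistortPoints(np.array([[px]],float),m['K'],np.array([m['k1'],0,0,0,0.]))[0,0]
    return rot(m['rotation']).apply([p[0],-p[1],-1])
def onz(m,px,z):
    d=ray(m,px); c=np.array(m['position']); return c+d*(z-c[2])/d[2]
def proj(m,P):
    q=rot(m['rotation']).inv().apply(np.atleast_2d(P)-m['position'])
    s=np.c_[q[:,0],-q[:,1]]/-q[:,2:]
    s=s*(1+m['k1']*(s**2).sum(1,keepdims=True))
    return s@np.diag([m['K'][0,0],m['K'][1,1]])+m['K'][:2,2]
E
python3 - <<'E'
from h import *
m=imaging.camera_model("top")
for n,p,z in(("l1",(266,253),20),("amb",(347,214),20),("tape",(346,247),12),("tw a",(279,276),5),("tw b",(320,248),5),("pot",(403,133),83)): print(n,onz(m,p,z).round())
s=bot.get_state(); w=imaging.camera_model("wrist"); R=rot(s['orientation'])
print(R.inv().apply(w['position']-s['tcp_pos']).round(1), (R.inv()*rot(w['rotation'])).as_matrix().round(2), w['K'],w['k1'])
E
```

```text
l1 [482. 114.  20.]
amb [565. -69.  20.]
tape [491. -65.  12.]
tw a [428.  87.   5.]
tw b [490.  -7.   5.]
pot [ 733. -188.   83.]
[  81.2    0.6 -143.3] [[ 0.    0.95  0.31]
 [ 1.   -0.    0.  ]
 [ 0.    0.31 -0.95]] [[292.2321322    0.         321.46220433]
 [  0.         292.2321322  197.85523577]
 [  0.           0.           1.        ]] 0.006535923108776212
```

```bash
python3 - <<'E'
from h import *
bot.grip(0.0,20)
yaw=1.997; c=np.array([523,22]); x=np.array([np.sin(yaw),-np.cos(yaw)])
p=c-60*x
bot.move_ptp([p[0],p[1],130],[np.pi,0,yaw])
bot.dwell(.2)
m=imaging.camera_model("wrist"); im=imaging.capture("wrist")
cv2.imwrite("pics/w1.png",im); import pickle; pickle.dump(m,open("w1.pkl","wb"))
s=bot.get_state(); print(s['t'],s['tcp_pos'],s['orientation'],s['opening'],s['qpos'].round(2),s['contact_force'])
E
```

```text
3.3833 [468.43324396  -2.33607638 130.0560697 ] [3.14148875e+00 1.92048542e-05 1.99797531e+00] -0.00044435307540597804 [-0.16  0.28 -0.55  0.75  0.    0.98] [ 0.3329124  -0.08149453 -0.04010916]
```

View pics/w1.png

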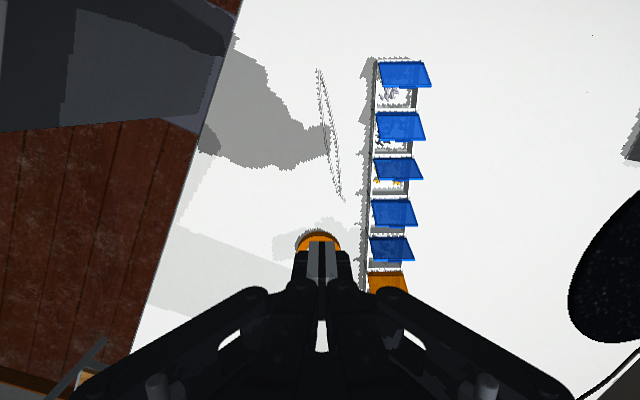

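Wrist view: the strip is about vertical at columns 365–430, with lid 1 at the top (row 60) and amber at row 285. I'll zoom in for the edges.

```bash
python3 - <<'E'
import cv2,numpy as np
im=cv2.imread("pics/w1.png")
a=cv2.resize(im[48:178,350:450],None,fx=4,fy=4,interpolation=0);b=cv2.resize(im[170:300,350:450],None,fx=4,fy=4,interpolation=0)
cv2.imwrite("pics/w1z.png",np.hstack([a,b]))
E
```

```text
(no output)
```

View pics/w1z.png

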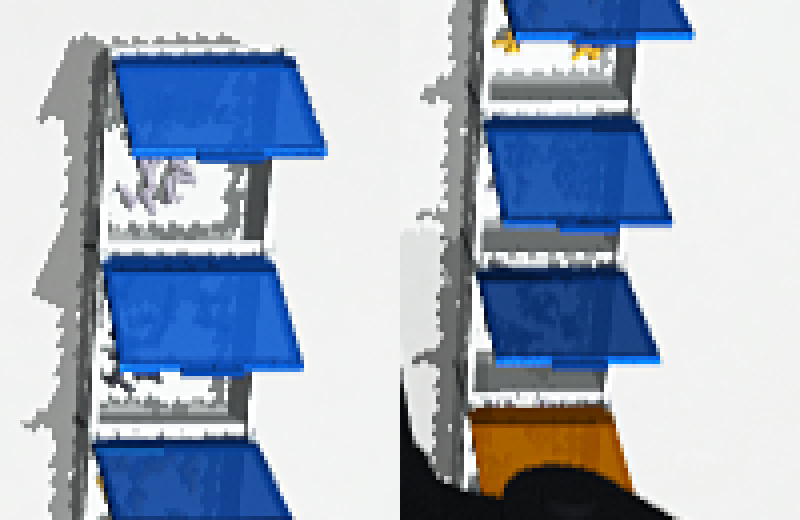

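```bash
python3 - <<'E'
from h import *
import pickle
from scipy.optimize import least_squares
m=pickle.load(open("w1.pkl","rb")); im=cv2.imread("pics/w1.png")
hsv=cv2.cvtColor(im,cv2.COLOR_BGR2HSV)
mask=(cv2.inRange(hsv,(105,150,60),(125,255,255))); mask[:,:355]=0; mask[:,450:]=0
am=cv2.inRange(hsv,(8,150,60),(25,255,255)); am[:265]=0; am[:,:366]=0; am[:,450:]=0
P=[];T=[]; Y=[111.5,73.5,35.5,-2.5,-40.5,-78.5]
def comps(k):
    c,_=cv2.findContours(k,cv2.RETR_EXTERNAL,cv2.CHAIN_APPROX_NONE)
    return sorted([a[:,0].astype(float) for a in c if cv2.contourArea(a)>150],key=lambda a:a[:,1].min())
cs=comps(mask)+comps(am); print(len(cs))
for a in cs:
    tl=a[np.argmin(a.sum(1))]; 
    tr=a[np.argmin(-.3*a[:,0]+a[:,1])]; br=a[np.argmax(a.sum(1))]; bl=a[np.argmax(a[:,1]-1.5*a[:,0])]
    P.append((tl-[.5,.5],tr+[.5,-.5])); T.append((bl,br)); print(tl,tr,bl,br)
W=np.array([[onz(m,q,21)[:2] for q in r] for r in P])
S=np.array([[(-18,y),(18,y)] for y in Y])
def f(v):
    c,s=np.cos(v[2]),np.sin(v[2]); return (S@np.array([[c,s],[-s,c]])+v[:2]-W[:len(S)])
r=least_squares(lambda v:f(v).ravel(),[523,22,.426],loss='soft_l1',f_scale=2)
print(r.x, np.degrees(r.x[2])); 
c,s=np.cos(r.x[2]),np.sin(r.x[2]); L=(f(r.x)@np.array([[c,-s],[s,c]])); print((-L).round(1).tolist())
print("span",np.linalg.norm(W[0].mean(0)-W[4].mean(0)),"(152)",[np.linalg.norm(w[1]-w[0]).round(1) for w in W])
# tip angles via planes x=+-18
ex=np.array([c,s,0]);ey=np.array([-s,c,0]);o=np.array([*r.x[:2],0])
for i in range(6):
    for j,xs in((0,-18),(1,18)):
        d=ray(m,T[i][j]);C=m['position'];X=C+d*((xs-ex@(C-o))/(ex@d)); 
        y=ey@(X-o); print(i+1,j,(y-Y[i]).round(1),(X[2]-20).round(1),'ang',np.arctan2(X[2]-20,Y[i]-y).round(2))
np.save("pose.npy",r.x)
E
```

```text
6
[378.  63.] [420.  61.] [383.  86.] [431.  86.]
[378. 112.] [415. 112.] [380. 140.] [424. 140.]
[374. 158.] [411. 157.] [378. 178.] [422. 179.]
[371. 200.] [407. 199.] [376. 226.] [417. 225.]
[369. 239.] [403. 237.] [374. 261.] [414. 259.]
[367. 273.] [400. 272.] [370. 292.] [407. 292.]
[5.24178349e+02 2.26990100e+01 4.30015648e-01] 24.638081783572474
[[[0.9, -0.6], [-1.4, 0.7]], [[3.1, 0.4], [-1.5, 0.3]], [[1.8, 0.1], [-1.3, 0.9]], [[1.2, -0.4], [-1.3, 0.5]], [[1.2, -1.6], [-1.7, 0.4]], [[1.0, -0.8], [-1.4, 0.3]]]
span 152.60788927178916 (152) [np.float64(33.7), np.float64(31.4), np.float64(32.9), np.float64(33.6), np.float64(33.2), np.float64(33.6)]
1 0 -19.4 33.4 ang 1.04
1 1 -19.2 26.8 ang 0.95
2 0 -18.8 34.3 ang 1.07
2 1 -20.1 24.3 ang 0.88
3 0 -9.5 35.4 ang 1.31
3 1 -12.0 29.2 ang 1.18
4 0 -10.0 38.9 ang 1.32
4 1 -13.4 29.2 ang 1.14
5 0 -3.3 39.4 ang 1.49
5 1 -6.5 30.8 ang 1.36
6 0 -2.5 29.9 ang 1.49
6 1 -8.4 21.8 ang 1.2
```

The pose fits well: hinge span 152.6 mm against 152, residuals around 1 mm, yaw 24.6°. Now lid 1, while watching the forces.

```bash
cat >> h.py <<'E'
X0,Y0,A=np.load("pose.npy"); H=[111.5,73.5,35.5,-2.5,-40.5]; RPY=[np.pi,0,A+np.pi/2]
def w(y,z,x=0):
    c,s=np.cos(A),np.sin(A); return [X0+c*x-s*y, Y0+s*x+c*y, z]
def F():
    f=bot.get_state()['contact_force']; c,s=np.cos(A),np.sin(A)
    return np.round([c*f[0]+s*f[1],-s*f[0]+c*f[1],f[2]],1).tolist()
def shut(i,r=26,press=4):
    h=H[i-1]; log=[]
    for th in (1.75,1.4,1.1,.8,.5,.25,.1):
        y=h-r*np.cos(th)+2*np.sin(th)+11; z=20+r*np.sin(th)+2*np.cos(th)
        if bot.movel(w(y,z),RPY,max_speed=50,threshold=20): print("stopped",i,th,F()); return False
        log.append(F())
    y0=h-r+11; base=F()
    hit=bot.movel(w(y0,19.5),max_speed=12,threshold=press)
    z=bot.get_state()['tcp_pos'][2]; log.append(F())
    bot.movel(w(y0-4,z),max_speed=25); log.append(F())
    bot.movel(w(y0-4,50),max_speed=80)
    print(i,'hit',hit,'z',round(z,2),log,'t',bot.get_state()['t'],F()); return hit
E
python3 - <<'E'
from h import *
bot.move_ptp(w(145,100),RPY)
bot.movel(w(132,50),RPY,max_speed=120); print(F(),bot.get_state()['t'])
shut(1)
cv2.imwrite("pics/w2.png",imaging.capture("wrist"))
E
```

```text
[0.2, 0.0, 0.2] 4.65
1 hit True z 22.0 [[0.5, 0.6, -0.2], [0.2, -0.2, 0.6], [-0.2, -0.2, -0.7], [-0.9, 0.3, 0.0], [-0.3, -0.2, 0.1], [-0.4, 0.3, -0.1], [-0.5, 0.0, 0.4], [-0.2, 0.0, 6.5], [0.9, -2.2, 1.9]] t 7.8583 [0.8, 0.5, -0.6]
```

View pics/w2.png

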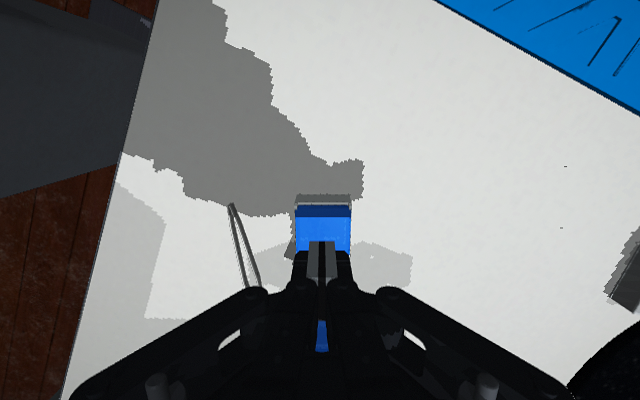

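Lid 1 lies flat: contact came at exactly z = 22.0, and the force stayed light. The blue plate is level at px (323,228). Next come lids 2–5.

```bash
python3 - <<'E'
from h import *
for i in(2,3,4,5):
    if not shut(i): break
else:
    # rise, go back over the row for a final light stroke check view
    bot.movel(w(-59,100),max_speed=150)
    bot.move_ptp(w(0,140,-75),RPY); bot.dwell(.2)
    import pickle; pickle.dump(imaging.camera_model("wrist"),open("w3.pkl","wb"))
    cv2.imwrite("pics/w3.png",imaging.capture("wrist"))
    im=imaging.capture("scene"); cv2.imwrite("pics/s3.png",cv2.resize(im[160:280,180:380],None,fx=4,fy=4,interpolation=0)) 
    print(bot.get_state()['t'])
E
```

```text
2 hit True z 22.02 [[-0.7, 0.3, 0.4], [0.4, 0.0, -0.9], [-0.5, -0.2, 0.1], [0.0, -0.4, -0.3], [-0.1, -0.1, 0.9], [0.2, 0.7, 0.6], [0.2, -0.1, -0.3], [-0.1, 1.3, 7.0], [-0.0, -0.8, 1.3]] t 11.1083 [0.6, 0.2, -1.1]
3 hit True z 21.99 [[0.6, -0.7, 0.1], [0.8, 0.3, 0.5], [-0.1, -0.0, -0.5], [0.2, 0.4, 0.5], [0.3, -0.5, 0.7], [-0.0, 1.2, 0.8], [-0.3, -0.7, 0.7], [-0.4, 1.2, 6.2], [-0.3, 0.0, 1.0]] t 14.3083 [-1.6, -0.1, 0.5]
4 hit True z 22.01 [[-0.2, 0.3, 0.2], [-0.4, -0.4, -0.0], [-0.0, 0.4, 0.2], [-0.8, 0.9, -0.3], [0.4, -0.2, 0.6], [-0.2, 0.5, 0.4], [0.0, -0.4, 0.3], [-0.8, 1.3, 5.7], [0.3, -0.7, 0.4]] t 17.5083 [-0.1, 0.2, 0.5]
5 hit True z 22.03 [[0.2, 0.1, 0.2], [0.4, 0.1, 0.0], [-0.3, -0.2, -0.3], [0.0, 0.3, 0.3], [-0.6, 0.0, 0.1], [0.1, -0.5, -0.1], [-0.9, 0.1, -0.2], [-0.9, 0.3, 5.5], [-0.4, -0.7, 0.3]] t 20.7083 [-0.5, -0.3, 0.8]
21.9833
```

View pics/w3.png

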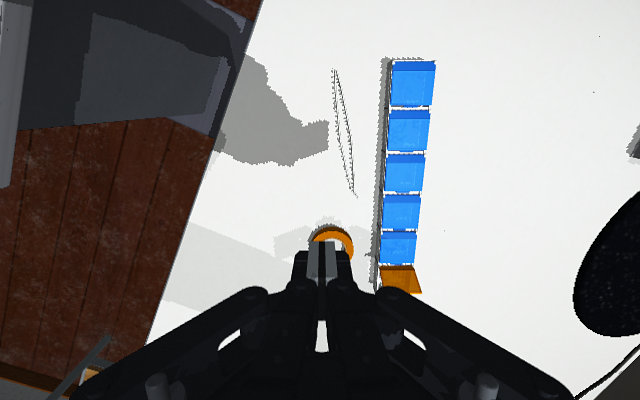

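View pics/s3.png

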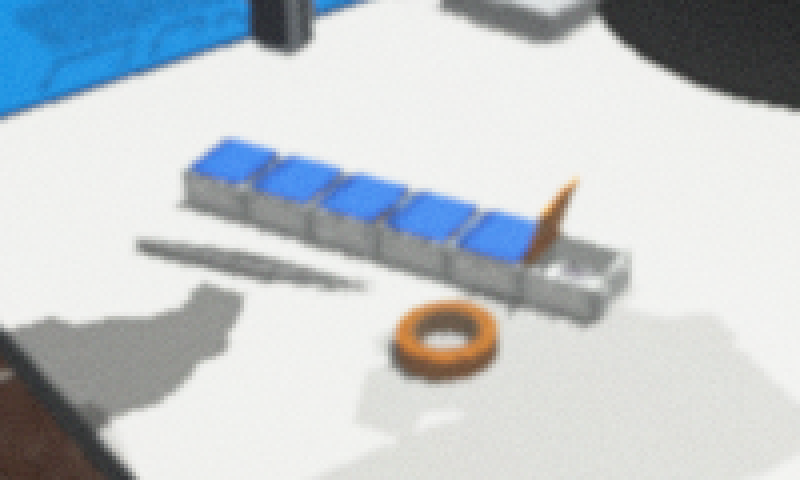

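All five lids are shut, amber still stands open, and nothing else was disturbed. I'll finish with one continuous light stroke from lid 1 to lid 5, as asked, then check that the strip stayed put.

```bash
python3 - <<'E'
from h import *
q=bot.get_state()['qpos']
bot.move_ptp(w(97,60),RPY)
bot.movel(w(97,26),max_speed=80)
print('touch',bot.movel(w(97,20.5),max_speed=10,threshold=3),bot.get_state()['tcp_pos'][2],F())
for y in(57,19,-19,-57):
    st=bot.movel(w(y,21.9),max_speed=60,threshold=12); print(y,st,F())
    if st: break
bot.movel(w(bot and y,100),max_speed=120) if not st else bot.movel([*bot.get_state()['tcp_pos'][:2],100])
bot.move_j(q); bot.dwell(.2)
im=imaging.capture("wrist"); old=cv2.imread("pics/w3.png")
cv2.imwrite("pics/w4.png",im)
for a in(old,im):
    h=cv2.cvtColor(a,cv2.COLOR_BGR2HSV); k=cv2.inRange(h,(105,150,60),(125,255,255)); k[:,:370]=0;k[:,450:]=0
    n,_,st,ce=cv2.connectedComponentsWithStats(k); print([(s[4],*c.round(1)) for s,c in zip(st[1:],ce[1:]) if s[4]>150])
print(bot.get_state()['t'])
sc=imaging.capture("scene"); cv2.imwrite("pics/s4.png",cv2.resize(sc[160:280,180:380],None,fx=4,fy=4,interpolation=0))
E
```

```text
touch True 22.002287610609844 [-1.6, 1.0, 5.2]
57 False [0.4, -0.9, 3.7]
19 False [0.1, 3.0, 6.1]
-19 False [0.6, 3.2, 5.8]
-57 False [0.2, 2.9, 7.2]
[(np.int32(855), np.float64(415.2), np.float64(77.8)), (np.int32(402), np.float64(406.5), np.float64(116.9)), (np.int32(401), np.float64(402.9), np.float64(160.9)), (np.int32(367), np.float64(399.5), np.float64(200.8)), (np.int32(920), np.float64(397.2), np.float64(246.1))]
[(np.int32(709), np.float64(417.8), np.float64(72.0)), (np.int32(396), np.float64(409.7), np.float64(114.7)), (np.int32(301), np.float64(405.2), np.float64(157.6)), (np.int32(275), np.float64(401.6), np.float64(197.9)), (np.int32(871), np.float64(397.5), np.float64(246.5))]
28.375
```

View pics/s4.png

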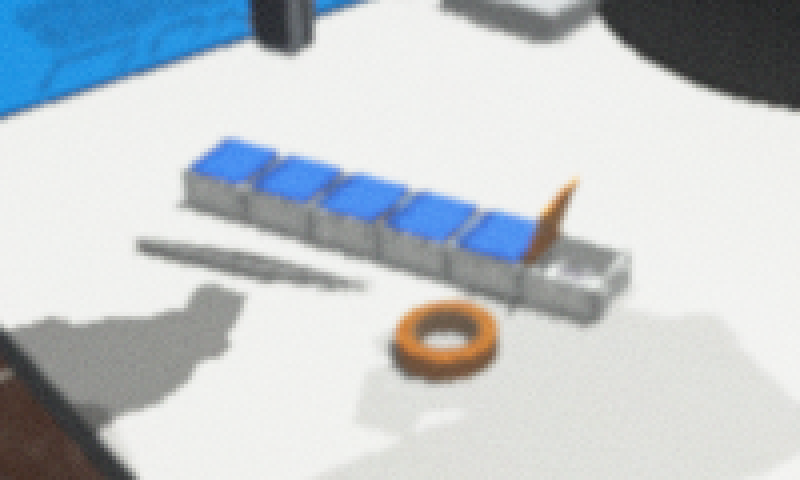

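The scene picture matches the one before the stroke: the strip and other items are in the same pixels, five lids are flat, and amber is open at about (555,220).

```bash
python3 -c "
from bench import bot
print(bot.sign_off())"
```

```text
the job is handed in; nothing more can be done
None
```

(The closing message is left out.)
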